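# Point out the scanner with no battery cover

### The job

One of the three handheld scanners has lost its yellow battery cover. Show your colleague what to fix: with the fingertips point from above at the middle of its open battery bay, two to five centimetres above it, and stay there two seconds; then point in the same way at the bin of yellow battery covers, two to five centimetres above the middle of its mouth, for two seconds; then press the green call button fully down with the fingertips and let it go. Do not point at the other scanners or bins (cross well above them), and do not touch, move or lift any scanner, bin, tool or other loose thing.

Things in the scene. Friction and masses are not known exactly. Their poses are not given: they have to be found in the camera images.
- unit_open: Handheld scanner, light grey housing lying back side up, 155 x 74 x 32 mm, loose, 0.2 to 0.4 kg. Its own +x points from the wide head (60 mm long, 74 mm wide, 32 mm high) to the end of the narrower grip (56 mm wide, 30 mm high). Origin: centre of the underside. This is the one without its cover: a dark, open battery bay 12 mm deep with brass contacts.
- open_bay (a point): Middle of the open battery bay of unit_open (bay 50 mm along the scanner's x, 40 mm along its y), in the plane of the grip's top face, 30 mm above the bench; it lies 30 mm from the scanner's origin along its own +x.
- unit_a: Handheld scanner, light grey housing lying back side up, 155 x 74 x 32 mm, loose, 0.2 to 0.4 kg. Its own +x points from the wide head (60 mm long, 74 mm wide, 32 mm high) to the end of the narrower grip (56 mm wide, 30 mm high). Origin: centre of the underside. Complete: its bay, 30 mm along +x from the origin, is closed by a yellow cover 50 x 40 mm. To be left alone.
- unit_b: Handheld scanner, light grey housing lying back side up, 155 x 74 x 32 mm, loose, 0.2 to 0.4 kg. Its own +x points from the wide head (60 mm long, 74 mm wide, 32 mm high) to the end of the narrower grip (56 mm wide, 30 mm high). Origin: centre of the underside. Complete: its bay, 30 mm along +x from the origin, is closed by a yellow cover 50 x 40 mm. To be left alone.
- bin_covers: Blue open-fronted parts bin fixed to the bench, 110 deep (own x, low front to own -x) x 100 wide (own y) x 65 mm high, front lip 33 mm high; walls 3 mm; origin: centre of the underside. It holds the yellow battery covers (50 x 40 x 4 mm plates), which lie below its rim.
- cover_bin_mouth (a point): Middle of the mouth of bin_covers, in the plane of its rim, 65 mm above the bench.
- bin_screws: Blue open-fronted parts bin fixed to the bench, 110 deep (own x, low front to own -x) x 100 wide (own y) x 65 mm high, front lip 33 mm high; walls 3 mm; origin: centre of the underside. It holds steel screws. To be left alone.
- bin_trims: Blue open-fronted parts bin fixed to the bench, 110 deep (own x, low front to own -x) x 100 wide (own y) x 65 mm high, front lip 33 mm high; walls 3 mm; origin: centre of the underside. It holds black rubber trims. To be left alone.
- call (a joint): Green round push button, cap 40 mm across, on a grey box 85 x 85 x 32 mm fixed to the bench. Value: m pressed down, 0 when out, 0.006 fully down; a spring pushes it back, fully down takes about 5 N. The press counts from 0.0048.
- call_top (a point): Centre of the top face of the green button when out, 54 mm above the bench; it moves with the button. It is pressed straight down.
- tape: Orange ring-shaped tape roll lying flat, 84 mm across, 24 mm high, loose. Bystander. Origin: centre of the underside.
- driver: Screwdriver with a red handle lying on the bench along its own x, 200 mm long, 26 mm high, loose. Bystander. Origin: middle of its length, on the bench.
- threadlock: Small blue bottle with a red cap standing upright, 34 mm across, 95 mm high, loose. Bystander. Origin: centre of the underside.
- brush: Flat brush with a wooden handle lying on the bench along its own x, 200 mm long, 42 mm wide, 20 mm high, loose. Bystander. Origin: middle of its length, on the bench.
There are look-alikes about, which are no part of the job. Leave any purple look-alike of the unit_open alone. What is shaped like the part that bears call but brown or pink is not meant.

How it is judged:
By the outcome, as a careful person would: the job done as asked, in the order asked, and still so for the second after the job is handed in, with the robot touching nothing.
It also fails if it takes over 61 s, if anything falls off the work surface, if the arm or the gripper's body presses on something with over 40 N, if the wrist force passes 120 N, or if a joint passes its speed limit or range.

### The arm

A 7-joint arm with a two-finger parallel gripper is mounted at the origin on the work surface. World frame = base frame: x ahead of the robot, y to its left, z up, the work surface at z = 0. Lengths are in m, angles in rad, forces in N, time in s.
With the tool pointing down it reaches from about 0.425 to 0.925 m from the base axis. Payload 6.8 kg.
Tool frame: the origin (TCP) lies midway between the tips of the shut fingers; the grasp point (between the pads) lies 19 mm behind it (grip_point_offset is the z of the grasp point in the tool frame, in m); z points along the fingers, y is the line along which they close (so a half turn about z gives the same grasp; the last joint's range is limited). The gripper opens to 85 mm and grips with 20 to 120 N. Pads are 22 mm wide; open, the fingers measure 114 mm over their backs; the gripper's body (76 mm by 85 mm) begins 54 mm behind the grasp point. The pads swing forward as they close: fully open they stand 13 mm farther back than shut.
Start: joints at [1.193, 0.477, 0.022, 1.555, -0.011, 1.109, -0.083], TCP at [0.18, -0.651, 0.231] pointing down, gripper open.
Joint ranges: [-2.96, 2.96], [-0.34, 2.1], [-1.41, 1.46], [0.24, 2.44], [-1.37, 4.51], [0.17, 1.92], [-2.96, 2.96]. Speed limits (rad/s): [2.39, 2.39, 3.14, 3.14, 3.14, 3.14, 3.14].

### API

Orientations are given as a rotation vector (axis times angle).
In Python, from bench import get_obs, grab_frame, calibration, hand_in, grip_point_offset gives the robot as it stands.
- The arm moves only by the shell command python3 -m pendant 'ROWS' [OPENING] [FORCE]. ROWS is a JSON object of lists of equal length, an entry for each row: "translation": the shift along the world's x, y, z in units of 25 mm (1.0 is 25 mm), a list of three; "delta_rot": the turn, a rotation vector about the world's x, y, z in units of 5 degrees (1.0 is 5 degrees), a list of three. In form: {"translation": [[dx, dy, dz], ...], "delta_rot": [[rx, ry, rz], ...]}. A call has 1 to 12 rows; each row is the pose to reach, as a shift and turn from the pose commanded when the call began; what a row does not reach only later rows make up. A row lasts 1/8 s, in which the tool goes at most 62.5 mm and 10.7 degrees, less where a joint would pass 70% of its speed; a pose out of reach is approached as far as the arm can. A call with a gripper value outside its range is refused whole. OPENING is the opening, from 0 (shut) to 1 (fully open), set as the call begins (- or left out, the last holds). The fingers move at their own pace and stop on an object; FORCE is the grip in N (left out, the last holds). Time passes only in rows, so rows that repeat a pose let the fingers close. It gives the time, the measured TCP pose, the force, the opening and the grip force at its end, in the units of the state.
- get_obs(): the state, without advancing time (a new reading comes with each control period).
- grab_frame(name): name is "side" or "top" or "wrist"; returns (picture, depth): 480x640x3 uint8, red, green, blue; 480x640 float32, m along the optical axis (not along the pixel's ray), 0 where there is no reading.
- calibration(name): a dict with "K" (3x3 intrinsics, pixels), "rvec" (rotation vector, rad) and "tvec" (3), from world to camera coordinates, as OpenCV has them. Camera axes: x right, y down, z forward; pixel columns grow to the right and rows downward; lengths in m; the calibration is good to about 2 mm. A picture is of the moment at which its call begins: read the wrist's pose just before it. calibration takes no time and is no camera call; for the wrist camera it gives the pose at the moment of the call.
- hand_in(): hands the job in; it is judged then, once.
The state is a dict: "clock": time; "joints": joint angles; "qvel": joint speeds; "tau": joint torques, N m; "tcp_pos": TCP position; "orientation": TCP orientation; "contact_force": force on the tool from outside, world axes, zero at the start; "moment": the same for the moment, N m; "grip_width": finger opening in m; "gripper_force": force on a finger pad.
Only numpy, scipy, OpenCV 4.12 (cv2) and the standard library are available. Lean on these libraries where they do the work, as an engineer would, in place of code of your own. Each camera call takes 0.05 s, during which the arm holds its last target. There are 200 camera calls.

## Working session

There is one attempt and no reset: what is moved stays moved. The work goes in short steps, Python scripts to look and compute and a shell command to move; the robot and the scene stay as the last step left them, time stands still between calls to the robot, and variables do not carry over. Pictures are saved under pics/ and viewed, at most 10 in all, crops included, and the job is handed in when it is done.

```bash
mkdir -p pics; cat > h.py <<'E'
import numpy as np, cv2
from bench import *
def cam(n):
    c=calibration(n); return np.array(c["K"]),cv2.Rodrigues(np.array(c["rvec"],float))[0],np.array(c["tvec"],float).ravel()
def ray(n,uv,z,c=None):
    K,R,t=c or cam(n); uv=np.atleast_2d(uv).astype(float)
    d=(R.T@np.linalg.inv(K)@np.c_[uv,np.ones(len(uv))].T).T; o=-R.T@t
    return o+d*((z-o[2])/d[:,2])[:,None]
E
python3 - <<'E'
from h import *
for n in ("top","side"):
    p,d=grab_frame(n); cv2.imwrite(f"pics/{n}.png",p[...,::-1]); np.savez(f"{n}.npz",p=p,d=d)
    K,R,t=cam(n); print(n,-R.T@t,R[2])
o=get_obs();print(o["clock"],o["tcp_pos"],o["orientation"],o["contact_force"],grip_point_offset)
E
```

```text
top [0.29444532 0.01255075 1.62296153] [ 0.12447183 -0.0211612  -0.99199746]
side [0.4626178  0.86719707 0.95767579] [ 0.0263469  -0.69642546 -0.71714533]
0.1 [ 0.17975527 -0.6500964   0.23043023] [-3.11151381e+00 -4.22287473e-01  5.58395680e-04] [0.41038088 0.28846342 0.01451825] -0.0187
```

View pics/top.png

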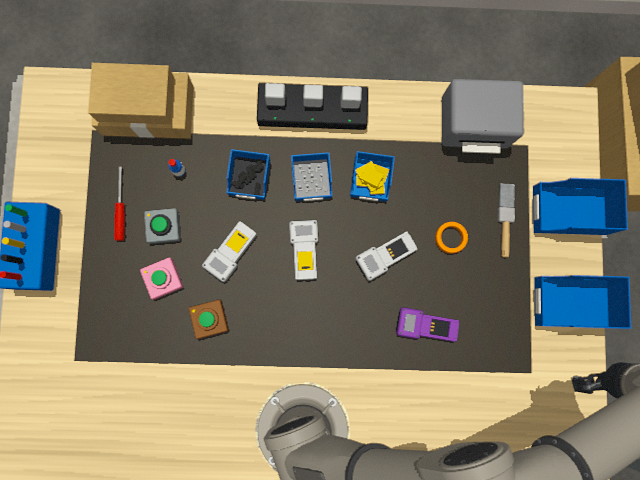

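View pics/side.png

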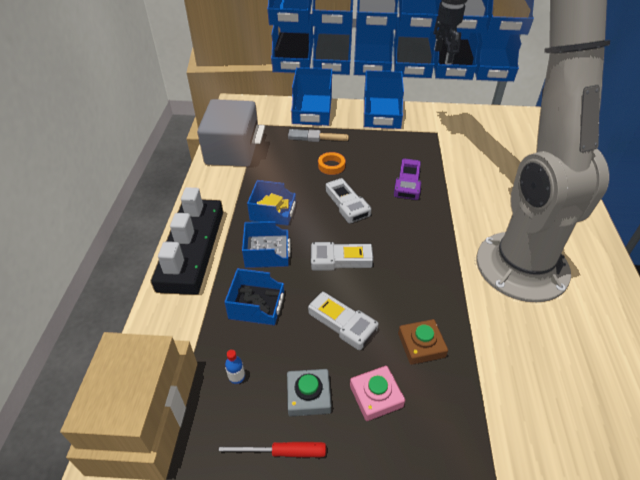

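The top view shows the open scanner with its dark bay at about (402,247), the yellow covers bin at (372,177), and the green button on the grey box at (160,224). The side view agrees: bay about (345,190), bin (272,202), button (308,385).

```bash
python3 - <<'E'
from h import *
def comp(n,roi,f):
    p=np.load(n+".npz")["p"]; x0,y0,x1,y1=roi; m=np.zeros(p.shape[:2],np.uint8)
    hsv=cv2.cvtColor(p,cv2.COLOR_RGB2HSV); m[y0:y1,x0:x1]=(f(hsv)*255).astype(np.uint8)[y0:y1,x0:x1]
    cs,_=cv2.findContours(m,cv2.RETR_EXTERNAL,cv2.CHAIN_APPROX_NONE); return max(cs,key=cv2.contourArea)
white=lambda h:(h[...,1]<40)&(h[...,2]>110)
green=lambda h:(abs(h[...,0].astype(int)-70)<22)&(h[...,1]>120)&(h[...,2]>50)
blue=lambda h:(abs(h[...,0].astype(int)-108)<12)&(h[...,1]>130)&(h[...,2]>50)
for n,roi in (("top",(350,225,425,285)),("side",(315,170,380,228))):
    c=comp(n,roi,white)[:,0]; w=ray(n,c,.030)[:,:2].astype(np.float32)
    r=cv2.minAreaRect(w); print(n,"unit rect",np.round(r[0],4),np.round(r[1],4),r[2]); print(np.round(cv2.boxPoints(r),3).tolist())
    # bay: dark pixels inside hull
    p=np.load(n+".npz")["p"]; m=np.zeros(p.shape[:2],np.uint8); cv2.fillPoly(m,[cv2.convexHull(c)],255)
    m=cv2.erode(m,np.ones((3,3)))&((p.max(2)<90)*255).astype(np.uint8)
    cs,_=cv2.findContours(m,cv2.RETR_EXTERNAL,cv2.CHAIN_APPROX_NONE); b=max(cs,key=cv2.contourArea)[:,0]
    r=cv2.minAreaRect(ray(n,b,.030)[:,:2].astype(np.float32)); print(" bay",b.mean(0),np.round(r[0],4),np.round(r[1],4),r[2])
for n,roi in (("top",(140,205,180,240)),("side",(288,365,328,402))):
    c=comp(n,roi,green)[:,0]; r=cv2.minEnclosingCircle(ray(n,c,.054)[:,:2].astype(np.float32)); e=cv2.fitEllipse(ray(n,c,.054)[:,:2].astype(np.float32)*1000); print(n,"btn",r,e)
for n,roi in (("top",(346,145,400,210)),("side",(240,175,302,226))):
    c=comp(n,roi,blue)[:,0]; r=cv2.minAreaRect(ray(n,c,.065)[:,:2].astype(np.float32)); print(n,"bin",np.round(r[0],4),np.round(r[1],4),r[2],np.round(cv2.boxPoints(r),3).tolist())
# depth clouds, top
d=np.load("top.npz")["d"]; K,R,t=cam("top")
def cloud(roi):
    x0,y0,x1,y1=roi; u,v=np.meshgrid(range(x0,x1),range(y0,y1)); z=d[y0:y1,x0:x1]
    P=np.stack([(u-K[0,2])/K[0,0]*z,(v-K[1,2])/K[1,1]*z,z],-1).reshape(-1,3); return (P[P[:,2]>0]-t)@R
P=cloud((346,145,400,210)); q=P[(P[:,2]>.058)&(P[:,2]<.075)]; r=cv2.minAreaRect(q[:,:2].astype(np.float32)); print("rim cloud",len(q),r)
P=cloud((350,225,425,285)); q=P[(P[:,2]>.022)]; r=cv2.minAreaRect(q[:,:2].astype(np.float32)); print("unit cloud",r, np.median(q[:,2]))
P=cloud((150,214,170,234)); q=P[P[:,2]>.047]; print("btn cloud",q.mean(0),np.ptp(q,axis=0),np.median(q[:,2]))
P=cloud((60,135,530,360)); print("max z",P[:,2].max())
E
```

```text
top unit rect [ 0.46 -0.21] [0.0733 0.1572] 31.417346954345703
[[0.3880000114440918, -0.16200000047683716], [0.4699999988079071, -0.29600000381469727], [0.5320000052452087, -0.257999986410141], [0.44999998807907104, -0.12399999797344208]]
 bay [396.52459016 248.86885246] [ 0.4747 -0.2355] [0.038  0.0457] 31.25132179260254
side unit rect [ 0.4649 -0.1982] [0.0856 0.1764] 31.552936553955078
[[0.38199999928474426, -0.14499999582767487], [0.4749999940395355, -0.29600000381469727], [0.546999990940094, -0.25099998712539673], [0.45500001311302185, -0.10100000351667404]]
 bay [341.12903226 190.77419355] [ 0.4796 -0.2288] [0.0309 0.034 ] 30.724483489990234
top btn ((0.517166256904602, 0.3874731659889221), 0.020959166809916496) ((517.1757202148438, 387.4690856933594), (37.960479736328125, 39.71339797973633), 152.19822692871094)
side btn ((0.5217034220695496, 0.3922722339630127), 0.022043712437152863) ((521.47900390625, 392.2641296386719), (39.457069396972656, 42.74284362792969), 3.807459592819214)
top bin [ 0.6603 -0.1626] [0.104  0.1236] 84.05046844482422 [[0.5929999947547913, -0.20800000429153442], [0.7160000205039978, -0.22100000083446503], [0.7269999980926514, -0.11699999868869781], [0.6039999723434448, -0.10400000214576721]]
side bin [ 0.6695 -0.1223] [0.1798 0.1228] 87.40866088867188 [[0.6039999723434448, -0.20900000631809235], [0.7269999980926514, -0.2150000035762787], [0.7350000143051147, -0.03500000014901161], [0.6119999885559082, -0.029999999329447746]]
rim cloud 149 ((0.6826536059379578, -0.16731590032577515), (0.10060137510299683, 0.0804726779460907), 83.8078384399414)
unit cloud ((0.4592796862125397, -0.21008498966693878), (0.07377742975950241, 0.156964510679245), 31.150968551635742) 0.030587285634855223
btn cloud [0.51825643 0.38559744 0.05308117] [0.05023702 0.04767237 0.01491252] 0.05267491210667667
max z 0.13549929585946235
```

Both views agree on the positions:
- **Bay:** (0.475, -0.2355). It sits 30 mm from the scanner's centre, as specified.
- **Bin mouth:** (0.667, -0.165).
- **Button:** (0.518, 0.388).

I'm shutting the fingers and moving high above the bay.

```bash
python3 -m pendant '{"translation":[[0.5,0.7,0],[1.5,2.1,0],[2.7,3.8,0],[3.9,5.5,0],[5.1,7.2,0],[6.3,8.9,0],[7.5,10.6,0],[8.7,12.3,0],[9.9,14.0,0],[10.9,15.4,0],[11.5,16.2,0],[11.8,16.6,0]],"delta_rot":[[0,0,0],[0,0,0],[0,0,0],[0,0,0],[0,0,0],[0,0,0],[0,0,0],[0,0,0],[0,0,0],[0,0,0],[0,0,0],[0,0,0]]}' 0
python3 - <<'E'
from h import *
p,d=grab_frame("wrist"); cv2.imwrite("pics/w1.png",p[...,::-1]); np.savez("w1.npz",p=p,d=d)
o=get_obs(); print(o["tcp_pos"],o["orientation"],o["joints"],o["grip_width"])
K,R,t=cam("wrist")
for q in ((.475,-.2355,.03),tuple(o["tcp_pos"])):
    c=R@np.array(q)+t; print((K@c/c[2])[:2])
E
```

```text
clock: 1.6
tcp_pos: [0.4755, -0.2328, 0.2313]
orientation: [-3.112, -0.428, -0.0]
contact_force: [-1.1, -0.3, 0.2]
grip_width: 0.0002
gripper_force: 0.0
[ 0.47612861 -0.23231641  0.23130776] [-3.11141665e+00 -4.28533522e-01 -9.02812328e-04] [ 0.52352211  0.25036825 -0.22014595  1.88955605  0.0628552   1.00819087
 -1.02057843] 0.000170843049385439
[325.99088032 214.74085514]
[324.49162633 309.55975409]
```

View pics/w1.png

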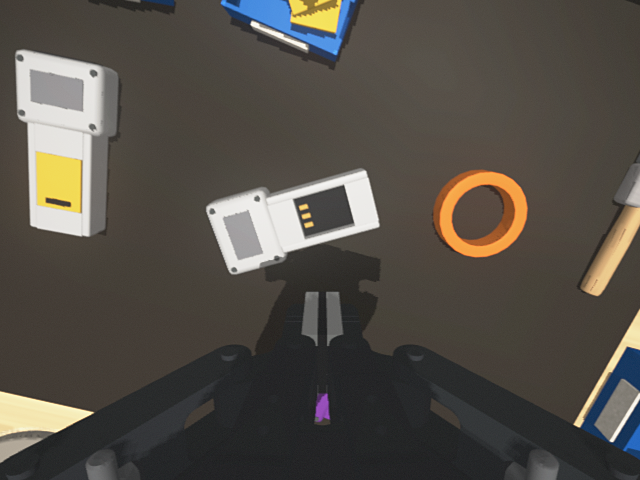

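The wrist view confirms the bay: its centre is at about (325,214), and I predicted (326,215). Next I descend to 35 mm above it and hold.

```bash
python3 -m pendant '{"translation":[[0,0,-0.7],[0,0,-1.7],[0,0,-2.8],[0,-0.05,-3.9],[0,-0.05,-5],[0,-0.05,-5.9],[0,-0.05,-6.4],[0,-0.05,-6.6],[0,-0.05,-6.6],[0,-0.05,-6.6],[0,-0.05,-6.6],[0,-0.05,-6.6]],"delta_rot":[[0,0,0],[0,0,0],[0,0,0],[0,0,0],[0,0,0],[0,0,0],[0,0,0],[0,0,0],[0,0,0],[0,0,0],[0,0,0],[0,0,0]]}' 0
python3 -m pendant '{"translation":[[0,0,0],[0,0,0],[0,0,0],[0,0,0],[0,0,0],[0,0,0],[0,0,0],[0,0,0],[0,0,0],[0,0,0],[0,0,0],[0,0,0]],"delta_rot":[[0,0,0],[0,0,0],[0,0,0],[0,0,0],[0,0,0],[0,0,0],[0,0,0],[0,0,0],[0,0,0],[0,0,0],[0,0,0],[0,0,0]]}'
python3 -m pendant '{"translation":[[0,0,0],[0,0,0],[0,0,0],[0,0,0],[0,0,0],[0,0,0],[0,0,0],[0,0,0],[0,0,0],[0,0,0]],"delta_rot":[[0,0,0],[0,0,0],[0,0,0],[0,0,0],[0,0,0],[0,0,0],[0,0,0],[0,0,0],[0,0,0],[0,0,0]]}'
```

```text
clock: 3.15
tcp_pos: [0.4752, -0.2369, 0.0667]
orientation: [3.113, 0.422, 0.001]
contact_force: [0.6, 0.3, -0.7]
grip_width: 0.0003
gripper_force: 0.0
clock: 4.65
tcp_pos: [0.4749, -0.2369, 0.0663]
orientation: [3.113, 0.422, 0.0]
contact_force: [-0.2, 1.1, 0.9]
grip_width: -0.0001
gripper_force: 0.0
clock: 5.9
tcp_pos: [0.4749, -0.2368, 0.0663]
orientation: [3.113, 0.423, -0.0]
contact_force: [-0.5, -0.2, 0.4]
grip_width: 0.0002
gripper_force: 0.0
```

That held for more than 2.7 s at 36 mm. Now I rise, cross to above the bin and check from there.

```bash
python3 -m pendant '{"translation":[[0,0,0.8],[0,0,2.3],[0,0,4],[0,0,5.4],[0.7,0.25,6],[2,0.75,6],[3.6,1.3,6],[5.2,1.9,6],[6.6,2.5,6],[7.4,2.75,6],[7.7,2.85,6],[7.7,2.85,6]],"delta_rot":[[0,0,0],[0,0,0],[0,0,0],[0,0,0],[0,0,0],[0,0,0],[0,0,0],[0,0,0],[0,0,0],[0,0,0],[0,0,0],[0,0,0]]}'
python3 - <<'E'
from h import *
p,d=grab_frame("wrist")
K,R,t=cam("wrist"); p=p.copy(); e=np.array([.994,-.107,0]); f=np.array([.107,.994,0]); c0=np.array([.667,-.165,.065])
for q in (c0,c0+.055*e+.05*f,c0+.055*e-.05*f):
    c=R@q+t; u=(K@c/c[2])[:2]; print(u); cv2.circle(p,tuple(int(x) for x in u),3,(255,0,0),-1)
cv2.imwrite("pics/w2.png",p[...,::-1]); print(get_obs()["tcp_pos"])
E
```

```text
clock: 7.4
tcp_pos: [0.6671, -0.1657, 0.216]
orientation: [-3.113, -0.422, 0.001]
contact_force: [0.0, 0.1, 0.2]
grip_width: 0.0
gripper_force: 0.0
[321.7437045  224.21995692]
[287.08621411 135.0688842 ]
[406.4775311  183.66642591]
[ 0.66665731 -0.16619001  0.21612589]
```

View pics/w2.png

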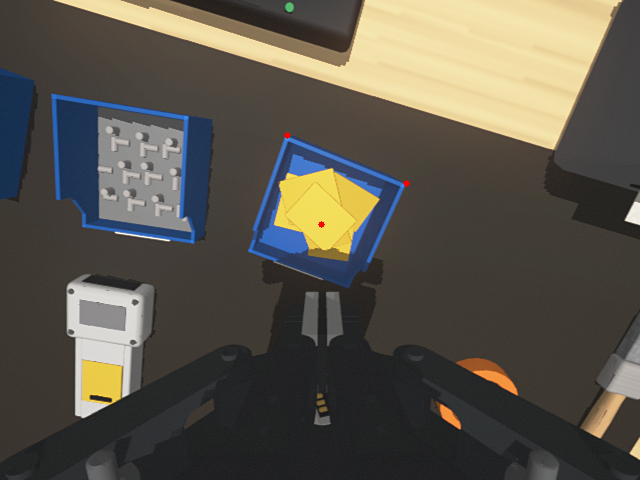

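The predicted back-rim corners at (287,135) and (406,184) land on the bin's corners to within about 2 mm. Now I descend to 35 mm above the mouth and hold.

```bash
python3 -m pendant '{"translation":[[0,0,-0.6],[0,0,-1.5],[0,0,-2.5],[0,0,-3.5],[0,0,-4.3],[0,0,-4.6],[0,0,-4.6],[0,0,-4.6],[0,0,-4.6],[0,0,-4.6],[0,0,-4.6],[0,0,-4.6]],"delta_rot":[[0,0,0],[0,0,0],[0,0,0],[0,0,0],[0,0,0],[0,0,0],[0,0,0],[0,0,0],[0,0,0],[0,0,0],[0,0,0],[0,0,0]]}'
python3 -m pendant '{"translation":[[0,0,0],[0,0,0],[0,0,0],[0,0,0],[0,0,0],[0,0,0],[0,0,0],[0,0,0],[0,0,0],[0,0,0],[0,0,0],[0,0,0]],"delta_rot":[[0,0,0],[0,0,0],[0,0,0],[0,0,0],[0,0,0],[0,0,0],[0,0,0],[0,0,0],[0,0,0],[0,0,0],[0,0,0],[0,0,0]]}'
python3 -m pendant '{"translation":[[0,0,0],[0,0,0],[0,0,0],[0,0,0],[0,0,0],[0,0,0],[0,0,0],[0,0,0],[0,0,0],[0,0,0]],"delta_rot":[[0,0,0],[0,0,0],[0,0,0],[0,0,0],[0,0,0],[0,0,0],[0,0,0],[0,0,0],[0,0,0],[0,0,0]]}'
```

```text
clock: 8.95
tcp_pos: [0.6674, -0.1656, 0.1013]
orientation: [3.113, 0.422, 0.0]
contact_force: [-0.4, -0.2, 0.6]
grip_width: -0.0
gripper_force: 0.0
clock: 10.45
tcp_pos: [0.6674, -0.1656, 0.1013]
orientation: [3.113, 0.422, -0.0]
contact_force: [-0.3, -0.4, -0.5]
grip_width: 0.0
gripper_force: 0.0
clock: 11.7
tcp_pos: [0.6674, -0.1656, 0.1013]
orientation: [3.113, 0.422, -0.0]
contact_force: [0.2, 0.5, 0.2]
grip_width: 0.0003
gripper_force: 0.0
```

That also held for more than 2 s. Next I rise and cross high to the button.

```bash
python3 -m pendant '{"translation":[[0,0,0.8],[0,0,2.3],[0,0,4],[0,0,5.2],[-0.2,0.7,5.6],[-0.5,1.9,5.6],[-0.95,3.5,5.6],[-1.4,5.2,5.6],[-1.85,6.9,5.6],[-2.3,8.6,5.6],[-2.8,10.3,5.6],[-3.2,11.8,5.6]],"delta_rot":[[0,0,0],[0,0,0],[0,0,0],[0,0,0],[0,0,0],[0,0,0],[0,0,0],[0,0,0],[0,0,0],[0,0,0],[0,0,0],[0,0,0]]}'
python3 -m pendant '{"translation":[[-0.4,1.6,0],[-0.8,3.2,0],[-1.2,4.8,0],[-1.65,6.4,0],[-2.1,7.9,0],[-2.5,9.2,0],[-2.7,10,0],[-2.8,10.35,0],[-2.8,10.35,0],[-2.8,10.35,0]],"delta_rot":[[0,0,0],[0,0,0],[0,0,0],[0,0,0],[0,0,0],[0,0,0],[0,0,0],[0,0,0],[0,0,0],[0,0,0]]}'
python3 - <<'E'
from h import *
p,d=grab_frame("wrist"); cc=cam("wrist"); K,R,t=cc; p=p.copy()
hsv=cv2.cvtColor(p,cv2.COLOR_RGB2HSV).astype(int)
m=((abs(hsv[...,0]-70)<22)&(hsv[...,1]>120)&(hsv[...,2]>50)).astype(np.uint8)
cs,_=cv2.findContours(m,cv2.RETR_EXTERNAL,cv2.CHAIN_APPROX_NONE)
for c in cs:
    if cv2.contourArea(c)>150:
        e=cv2.fitEllipse(ray("wrist",c[:,0],.054,cc)[:,:2].astype(np.float32)*1000); print(c[:,0].mean(0),e)
c=R@np.array([.518,.388,.054])+t; u=(K@c/c[2])[:2]; print(u); cv2.circle(p,tuple(int(x) for x in u),3,(255,0,0),-1)
cv2.imwrite("pics/w3.png",p[...,::-1]); o=get_obs(); print(o["tcp_pos"],o["joints"])
E
```

```text
clock: 13.2
tcp_pos: [0.5853, 0.1324, 0.2409]
orientation: [-3.112, -0.426, 0.002]
contact_force: [0.1, 0.4, -0.1]
grip_width: -0.0
gripper_force: 0.0
clock: 14.45
tcp_pos: [0.5183, 0.3865, 0.2412]
orientation: [3.112, 0.419, 0.0]
contact_force: [-0.0, -1.6, 0.6]
grip_width: 0.0002
gripper_force: 0.0
[319.35833333 213.44166667] ((519.2390747070312, 390.1526794433594), (38.359004974365234, 38.98836135864258), 114.52613830566406)
[321.16720578 215.66789833]
[0.51830765 0.38658367 0.24125386] [-0.44309165  0.45418783 -0.40695732  1.59411131  0.19380068  1.13368638
 -2.1988245 ]
```

View pics/w3.png

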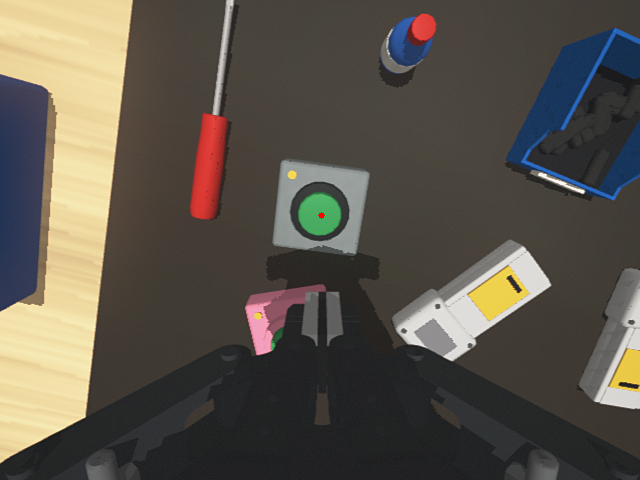

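The green button on the grey box is centred at (320,214), which gives (0.519, 0.390). I'm descending to just above it.

```bash
python3 -m pendant '{"translation":[[0,0.1,-0.7],[0,0.1,-1.8],[0,0.1,-3],[0,0.1,-4.2],[0,0.1,-5.3],[0,0.1,-6.2],[0,0.1,-6.8],[0,0.1,-7.1],[0,0.1,-7.1],[0,0.1,-7.1]],"delta_rot":[[0,0,0],[0,0,0],[0,0,0],[0,0,0],[0,0,0],[0,0,0],[0,0,0],[0,0,0],[0,0,0],[0,0,0]]}'
python3 -m pendant '{"translation":[[0,0,-0.1],[0,0,-0.2],[0,0,-0.3],[0,0,-0.4],[0,0,-0.5],[0,0,-0.6],[0,0,-0.6],[0,0,-0.6]],"delta_rot":[[0,0,0],[0,0,0],[0,0,0],[0,0,0],[0,0,0],[0,0,0],[0,0,0],[0,0,0]]}'
```

```text
clock: 15.75
tcp_pos: [0.5179, 0.3911, 0.0647]
orientation: [-3.112, -0.422, -0.002]
contact_force: [0.2, 0.1, -0.3]
grip_width: -0.0001
gripper_force: 0.0
clock: 16.75
tcp_pos: [0.5174, 0.3907, 0.049]
orientation: [3.113, 0.422, 0.0]
contact_force: [-1.2, -0.7, 5.5]
grip_width: -0.0001
gripper_force: 2.2
```

```bash
python3 -m pendant '{"translation":[[0,0,-0.04],[0,0,-0.08],[0,0,-0.12],[0,0,-0.12],[0,0,-0.12]],"delta_rot":[[0,0,0],[0,0,0],[0,0,0],[0,0,0],[0,0,0]]}'
```

```text
clock: 17.38
tcp_pos: [0.5175, 0.3908, 0.0479]
orientation: [3.113, 0.422, 0.001]
contact_force: [-4.9, -5.1, 20.5]
grip_width: 0.0001
gripper_force: 9.9
```

The force jumped to 20 N at z = 0.048, so the button is against its stop and fully down. Now I release it and back off upwards.

```bash
python3 -m pendant '{"translation":[[0,0,0.2],[0,0,0.6],[0,0,1.2],[0,0,2.2],[0,0,3.4],[0,0,4.6],[0,0,5.6],[0,0,6.2],[0,0,6.4],[0,0,6.4],[0,0,6.4]],"delta_rot":[[0,0,0],[0,0,0],[0,0,0],[0,0,0],[0,0,0],[0,0,0],[0,0,0],[0,0,0],[0,0,0],[0,0,0],[0,0,0]]}'
python3 - <<'E'
from h import *
p,d=grab_frame("wrist"); K,R,t=cam("wrist"); c=R@np.array([.519,.39,.054])+t; u=(K@c/c[2])[:2].round().astype(int)
z=np.median(d[u[1]-5:u[1]+6,u[0]-5:u[0]+6]); P=R.T@(np.linalg.inv(K)@np.array([*u,1])*z-t); print(P)
q,_=grab_frame("top"); a=np.load("top.npz")["p"]; df=(cv2.absdiff(a,q).max(2)>40); df=df[135:360,75:530]
n,_,s,_=cv2.connectedComponentsWithStats(df.astype(np.uint8)); print([x.tolist() for x in s[1:] if x[4]>40]); cv2.imwrite("pics/end.png",q[...,::-1])
E
```

```text
clock: 18.75
tcp_pos: [0.517, 0.3902, 0.2046]
orientation: [3.112, 0.422, -0.002]
contact_force: [0.1, 0.4, 0.0]
grip_width: -0.0002
gripper_force: 0.0
[0.51907745 0.38997286 0.05507315]
[[0, 16, 131, 140, 6773], [109, 115, 100, 110, 5417], [101, 162, 10, 12, 43], [168, 166, 53, 53, 917]]
```

View pics/end.png

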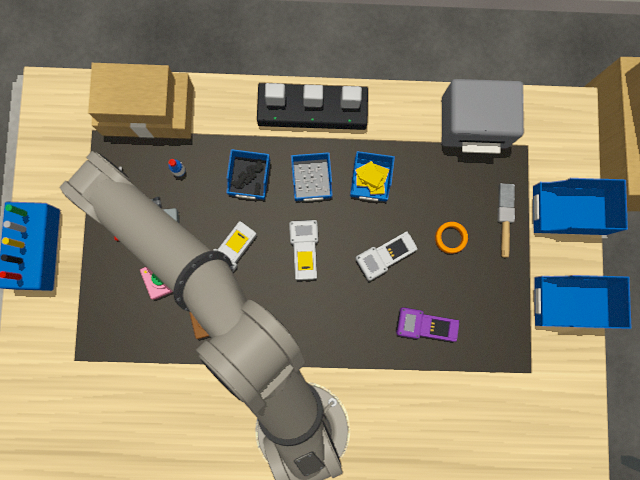

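The button is back out at 55 mm. In the final top view the scanners, bins and loose items in sight are where they were, and only the arm covers the button area near (160,220).

```bash
python3 -c "from bench import hand_in; print(hand_in())"
```

```text
the job is handed in; nothing more can be done
None
```

The job is done and handed in at about 19 s: I pointed at the open battery bay, then at the yellow covers bin (over 2 s each, 36 mm above), then pressed the green call button fully down and released it, and nothing was seen to move.

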